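# Fit the spacer sleeve on the mixer spindle

## Robot

A 6-joint arm with a two-finger parallel gripper is mounted at the origin on the work surface. World frame = base frame: x ahead of the robot, y to its left, z up, the work surface at z = 0. Lengths are in m, angles in rad, forces in N, time in s.
With the tool pointing down it reaches from about 0.425 to 0.95 m from the base axis. Payload 3.5 kg.
Tool frame: the origin (TCP) lies midway between the tips of the shut fingers; the grasp point (between the pads) lies 19 mm behind it; z points along the fingers, y is the line along which they close (so a half turn about z gives the same grasp; the last joint's range is limited). The gripper opens to 85 mm and grips with 20 to 120 N. Pads are 22 mm wide; open, the fingers measure 114 mm over their backs; the gripper's body (76 mm by 85 mm) begins 54 mm behind the grasp point. The pads swing forward as they close: fully open they stand 13 mm farther back than shut.
Start: joints at [1.133, 0.286, 1.577, -0, 1.279, -0.15], TCP at [0.192, 0.647, 0.231] pointing down, gripper open.
Joint ranges: [-2.77, 2.77], [-0.9, 2.22], [0.21, 2.48], [-1.53, 4.67], [0.24, 2.81], [-2.84, 2.84]. Speed limits (rad/s): [2.79, 2.79, 3.14, 3.14, 3.14, 3.14].

## Interface

Orientations are given as a unit quaternion [x, y, z, w].
In Python, from plant import ctrl gives the robot as it stands. The module is installed in compiled form; this text tells all that it offers.
- The arm moves only by the shell command python3 -m inch 'ROWS' [FORCE]. ROWS is JSON, a list of rows, each a list of 5 numbers: the closure, from 0 (fully open) to 1 (shut), then the shift along the tool's x, y, z in m, then the turn about the tool's z in degrees. A call has 1 to 5 rows; each row is the pose to reach, as a shift and turn from the pose commanded when the call began, along the tool's axes at that moment; what a row does not reach only later rows make up. A row lasts 1/12 s, in which the tool goes at most 41.7 mm and 7.16 degrees, less where a joint would pass 70% of its speed; a pose out of reach is approached as far as the arm can. A call with a gripper value outside its range is refused whole. The fingers move at their own pace and stop on an object; FORCE is the grip in N (left out, the last holds). Time passes only in rows, so rows that repeat a pose let the fingers close. It gives the time, the measured TCP pose, the force, the opening and the grip force at its end, in the units of the state.
- ctrl.get_state(): the state, without advancing time (a new reading comes with each control period).
- ctrl.read_camera(name): name is "scene" or "side" or "wrist"; returns a dict with "pixels" (400x640x3 uint8, red, green, blue), "depth" (400x640 float32, m along the optical axis (not along the pixel's ray), 0 where there is no reading), "fx", "fy", "cx", "cy" (pixels), "xyz" and "rotation" of the camera in the world; the wrist camera has in their place "mount" (4x4, takes a point from camera to tool coordinates, whose origin is the TCP and whose axes are the flange's). Camera axes: x right, y down, z forward; pixel columns grow to the right and rows downward; lengths in m; the calibration is good to about 2 mm. A picture is of the moment at which its call begins: read the wrist's pose just before it.
- ctrl.sign_off(): hands the job in; it is judged then, once.
Trained networks look in a picture, given as the dict that the camera call returned (one of the last four; its "shot" number tells which), for a name from the list of things; names that differ only in an ending like _2 or _b are one class to them, and where a whole thing is asked for, a point or a joint stands for the part that bears it (a point fixed in the world has none). Each returns a list of dicts, best first, with "score" (0 to 1); they miss things now and then, are a little off and sometimes report something else, mostly with a low value. They report only what shows in the picture. A call takes as long as a camera call.
- ctrl.spot_in(query, picture): "at" ([column, row] in pixels, amid what is visible of it).
- ctrl.tip_of(query, picture): "at" ([column, row] in pixels: a listed point, or the origin of a listed thing).
The state is a dict: "time": time; "qpos": joint angles; "dq": joint speeds; "joint_efforts": joint torques, N m; "eef_pos": TCP position; "tcp_rot": TCP orientation; "contact_force": force on the tool from outside, world axes, zero at the start; "wrist_torque": the same for the moment, N m; "opening": opening from 0.0 (shut) to 1.0 (fully open); "finger_force": force on a finger pad.
Only numpy, scipy, OpenCV 4.12 (cv2) and the standard library are available. Lean on these libraries where they do the work, as an engineer would, in place of code of your own. Each camera call takes 0.05 s, during which the arm holds its last target. There are 200 camera calls.

## Task

Pick up the blue spacer sleeve and slide it down over the upright steel spindle of the white bench mixer until it sits fully home on the dark flange, then let go. Lower it into place rather than dropping it, and leave the orange bush and the amber jar where they stand.

Things in the scene. Friction and masses are not known exactly. Their poses are not given: they have to be found in the camera images.
- sleeve_center (a point): Centre (half-way up, on the axis) of the blue spacer sleeve: a plain open metal tube, outside diameter 54 mm, bore 40 mm, 56 mm long, 110 to 225 g. It starts standing upright on the bench, this point 28 mm above the bench; z is the tube's axis, both ends alike, any yaw is equivalent. Can be gripped across the outside from above.
- spindle_seat (a point): On the spindle axis at the dark flange's top, 82 mm above the bench. Flange: 64 mm disc on a fixed white housing, 210 x 160 mm, 70 mm tall, centred 30 mm towards this point's -x (the panel side). z up along the steel spindle, which does not turn: 26 mm diameter, rising 64 mm above this point, its top 18 mm tapering to an 8 mm tip. Sleeve home: its centre 28 mm above this point.
- bush_center (a point): Centre (half-way up) of a bystander, loose on the bench: an orange plastic bush, outside diameter 54 mm, 40 mm tall, with a bore of only 20 mm, too narrow for the spindle. It stands upright; z is its axis.
- jar_center (a point): Centre (half-way up) of a bystander, loose on the bench: a closed amber glass jar with a white cap, 56 mm in diameter, 70 mm tall, standing upright; z is its axis.

How it is judged:
By the outcome, as a careful person would: the job done as asked, in the order asked, and still so for the second after the job is handed in, with the robot touching nothing.
It also fails if it takes over 40 s, if anything falls off the work surface, if the arm or the gripper's body presses on something with over 40 N, if the wrist force passes 120 N, or if a joint passes its speed limit or range.

## Working session

There is one attempt and no reset: what is moved stays moved. The work goes in short steps, Python scripts to look and compute and a shell command to move; the robot and the scene stay as the last step left them, time stands still between calls to the robot, and variables do not carry over. Pictures are saved under pics/ and viewed, at most 10 in all, crops included, and the job is handed in when it is done.

```bash
mkdir -p pics; cat > h.py <<'E'
import numpy as np, cv2
from scipy.spatial.transform import Rotation as R
from plant import ctrl
def cam(name):
    s=ctrl.get_state(); p=ctrl.read_camera(name)
    if name=="wrist":
        T=np.eye(4);T[:3,:3]=R.from_quat(s["tcp_rot"]).as_matrix();T[:3,3]=s["eef_pos"]
        p["T"]=T@np.array(p["mount"])
    else:
        T=np.eye(4);r=np.array(p["rotation"])
        T[:3,:3]=r if r.shape==(3,3) else R.from_quat(r).as_matrix();T[:3,3]=p["xyz"];p["T"]=T
    return p
def cloud(p):
    v,u=np.mgrid[:400,:640];d=p["depth"]
    c=np.stack([(u-p["cx"])/p["fx"]*d,(v-p["cy"])/p["fy"]*d,d],-1)
    return c@p["T"][:3,:3].T+p["T"][:3,3]
def ray(p,at,z):
    d=p["T"][:3,:3]@np.array([(at[0]-p["cx"])/p["fx"],(at[1]-p["cy"])/p["fy"],1]);o=p["T"][:3,3]
    return o+d*(z-o[2])/d[2]
def save(p,n): cv2.imwrite("pics/"+n,p["pixels"][:,:,::-1])
def tool(s,w):
    return R.from_quat(s["tcp_rot"]).inv().apply(np.array(w)-s["eef_pos"])
E
cat > a.py <<'E'
from h import *
Z=dict(sleeve_center=.028,spindle_seat=.082,bush_center=.02,jar_center=.035)
s=ctrl.get_state();print(s["eef_pos"],R.from_quat(s["tcp_rot"]).as_matrix().round(3).tolist(),s["time"])
for n in("scene","side"):
    p=cam(n);save(p,n+"0.png");print(n,p["T"].round(3).tolist())
    for q in Z:
        for r in ctrl.tip_of(q,p)[:2]: print(q,r["score"],r["at"],ray(p,r["at"],Z[q]).round(4))
im=[cv2.imread(f"pics/{n}0.png") for n in("scene","side")]
cv2.imwrite("pics/both.png",cv2.resize(np.vstack(im),(480,600)))
E
python3 a.py
```

```text
[0.19126874 0.64663527 0.22990518] [[-0.959, 0.284, -0.001], [0.284, 0.959, -0.002], [0.0, -0.002, -1.0]] 0.0
scene [[-0.643, 0.571, -0.511, 1.009], [0.766, 0.489, -0.418, 0.347], [0.011, -0.66, -0.751, 0.759], [0.0, 0.0, 0.0, 1.0]]
sleeve_center 0.74 [239.7, 158.8] [ 0.5306 -0.2957  0.028 ]
spindle_seat 0.7 [416.9, 252.6] [0.5256 0.1986 0.082 ]
bush_center 0.9 [250.2, 205.2] [ 0.6155 -0.1721  0.02  ]
jar_center 0.88 [302.3, 177.8] [ 0.4841 -0.13    0.035 ]
side [[0.932, -0.24, 0.272, 0.273], [-0.363, -0.6, 0.713, -0.761], [-0.008, -0.763, -0.646, 0.721], [0.0, 0.0, 0.0, 1.0]]
sleeve_center 0.81 [358.6, 293.3] [ 0.5367 -0.2934  0.028 ]
spindle_seat 0.73 [280.4, 152.3] [0.5223 0.1952 0.082 ]
bush_center 0.67 [363.4, 246.8] [ 0.608  -0.1707  0.02  ]
jar_center 0.61 [311.1, 241.9] [ 0.4948 -0.1242  0.035 ]
```

View pics/both.png

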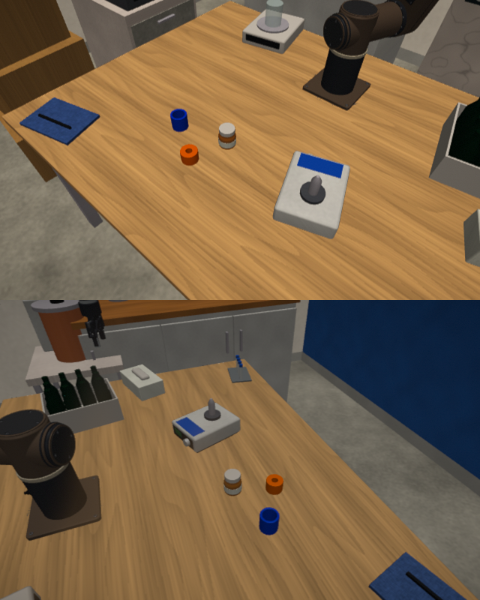

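The scene view shows the sleeve at about (240,160) and the spindle at (420,253), and both match the networks. I'll move over the sleeve at the current height.

```bash
I="python3 -m inch"
python3 -m inch '[[0,-0.03,-0.024,-0.004,0],[0,-0.06,-0.048,-0.008,0],[0,-0.09,-0.072,-0.012,0],[0,-0.12,-0.096,-0.016,0],[0,-0.15,-0.12,-0.02,0]]'
python3 -m inch '[[0,-0.03,-0.024,0,0],[0,-0.06,-0.048,0,0],[0,-0.09,-0.072,0,0],[0,-0.12,-0.096,0,0],[0,-0.15,-0.12,0,0]]'
python3 -m inch '[[0,-0.03,-0.024,0,0],[0,-0.06,-0.048,0,0],[0,-0.09,-0.072,0,0],[0,-0.12,-0.1,0,0],[0,-0.13,-0.13,0,0]]'
python3 -m inch '[[0,-0.012,-0.036,0,0],[0,-0.025,-0.072,0,0],[0,-0.04,-0.11,0,0],[0,-0.055,-0.145,0,0],[0,-0.07,-0.18,0,0]]'
python3 -m inch '[[0,-0.012,-0.036,0,0],[0,-0.025,-0.072,0,0],[0,-0.04,-0.108,0,0],[0,-0.052,-0.14,0,0],[0,-0.062,-0.165,0,0]]'
cat > b.py <<'E'
from h import *
s=ctrl.get_state();print(s["eef_pos"],s["time"],s["qpos"],R.from_quat(s["tcp_rot"]).as_matrix().round(3).tolist())
import sys
for n in sys.argv[2:]:
    p=cam(n);save(p,n+sys.argv[1]+".png");print(p["shot"], p["T"][:3,3])
    for r in ctrl.spot_in("sleeve_center",p)[:2]: print(r["score"],r["at"],ray(p,r["at"],.05))
    W=cloud(p);h=cv2.cvtColor(p["pixels"],cv2.COLOR_RGB2HSV)
    m=(h[...,0]>110)&(h[...,0]<128)&(h[...,1]>150)&(p["depth"]>0)&(abs(W[...,2]-.056)<.006)&(abs(W[...,1]+.294)<.06)&(abs(W[...,0]-.534)<.06)
    P=W[m];print(n,len(P))
    if len(P)>20:
        c,rad=cv2.minEnclosingCircle(P[:,:2].astype(np.float32));print(c,rad,P.mean(0),P[:,2].max())
E
python3 b.py 1 wrist scene side
```

```text
time: 0.92
eef_pos: [0.3019, 0.4881, 0.2516]
tcp_rot: [0.143, 0.99, 0.0, 0.0]
contact_force: [1.0, 0.1, -0.5]
opening: 1.001
finger_force: 0.0
time: 1.33
eef_pos: [0.4118, 0.3304, 0.2518]
tcp_rot: [0.143, 0.99, 0.0, 0.0]
contact_force: [0.6, 0.9, 0.4]
opening: 1.001
finger_force: 0.0
time: 1.75
eef_pos: [0.5014, 0.1679, 0.2518]
tcp_rot: [0.144, 0.99, 0.0, 0.001]
contact_force: [-0.3, 0.2, -0.1]
opening: 0.996
finger_force: 0.0
time: 2.17
eef_pos: [0.5147, -0.024, 0.2517]
tcp_rot: [0.143, 0.99, -0.0, 0.0]
contact_force: [1.3, 1.1, -1.1]
opening: 1.002
finger_force: 0.0
time: 2.58
eef_pos: [0.5273, -0.2007, 0.2516]
tcp_rot: [0.144, 0.99, -0.0, 0.0]
contact_force: [0.1, 0.0, 0.3]
opening: 1.003
finger_force: 0.0
[ 0.52729538 -0.20070597  0.25160671] 2.5833 [-5.43317368e-01  2.66164177e-02  1.83194938e+00 -4.33560282e-04
  1.28213178e+00 -1.82445980e+00] [[-0.958, 0.286, 0.001], [0.286, 0.958, -0.001], [-0.001, -0.001, -1.0]]
3 [ 0.44995797 -0.17713964  0.39464437]
0.79 [233.6, 191.2] [ 0.52826784 -0.29653765  0.05      ]
0.68 [623.8, 35.2] [0.4904004  0.09267691 0.05      ]
wrist 925
(0.5341607928276062, -0.2944853603839874) 0.027041729539632797 [ 0.53201348 -0.29515431  0.05570275] 0.05865146161097162
4 [1.00904062 0.34706056 0.75896002]
0.77 [239.8, 161.4] [ 0.55105048 -0.26956862  0.05      ]
scene 157
(0.5374009013175964, -0.29211726784706116) 0.02732056751847267 [ 0.53705749 -0.29077776  0.05423322] 0.058080669745144364
5 [ 0.2729808  -0.76077686  0.72128009]
0.95 [356.5, 292.2] [ 0.52556602 -0.30421376  0.05      ]
0.65 [364.4, 245.2] [ 0.59793137 -0.19229937  0.05      ]
side 225
(0.5341793298721313, -0.2968364655971527) 0.026638131588697433 [ 0.53258284 -0.29982143  0.05461333] 0.05839282770808174
```

```bash
python3 -m inch '[[0,-0.012,-0.032,0,0],[0,-0.024,-0.064,0.005,0],[0,-0.033,-0.088,0.03,0],[0,-0.0332,-0.088,0.06,0],[0,-0.0332,-0.088,0.09,0]]'
python3 -m inch '[[0,0,0,0.03,0],[0,0,0,0.06,0],[0,0,0,0.09,0],[0,0,0,0.11,0],[0,0,0,0.12,0]]'
python3 -m inch '[[0,0,0,0.012,0],[0,0,0,0.02,0],[0,0,0,0.0236,0],[0,0,0,0.0236,0],[0,0,0,0.0236,0]]'
python3 b.py 2 wrist side
```

```text
time: 3.3
eef_pos: [0.5352, -0.2921, 0.1615]
tcp_rot: [0.143, 0.99, -0.001, 0.001]
contact_force: [-0.1, -0.1, 0.7]
opening: 1.0
finger_force: 0.0
time: 3.72
eef_pos: [0.5328, -0.2886, 0.0378]
tcp_rot: [0.142, 0.99, 0.002, -0.003]
contact_force: [-0.2, 1.3, -0.1]
opening: 1.007
finger_force: 0.0
time: 4.13
eef_pos: [0.5351, -0.2921, 0.0188]
tcp_rot: [0.143, 0.99, -0.0, 0.001]
contact_force: [-0.0, -0.5, -0.2]
opening: 1.006
finger_force: 0.0
[ 0.5350633  -0.29206943  0.01876053] 4.1333 [-6.65946197e-01  3.99582203e-01  1.86129984e+00  1.22429450e-06
  8.78928512e-01 -1.94917140e+00] [[-0.959, 0.284, 0.001], [0.284, 0.959, -0.001], [-0.002, -0.001, -1.0]]
6 [ 0.45755955 -0.26861495  0.16172563]
0.75 [316.2, 294.9] [ 0.52953912 -0.29245274  0.05      ]
wrist 8212
(0.5319983959197998, -0.3015255331993103) 0.033749137073755264 [ 0.5321351  -0.29350126  0.0553819 ] 0.06052382395505221
7 [ 0.2729808  -0.76077686  0.72128009]
0.75 [350.6, 296.1] [ 0.5105414  -0.30858028  0.05      ]
side 84
(0.5250586271286011, -0.29500871896743774) 0.02378367818892002 [ 0.51714886 -0.29441481  0.05462255] 0.05763784262860161
```

View pics/wrist2.png

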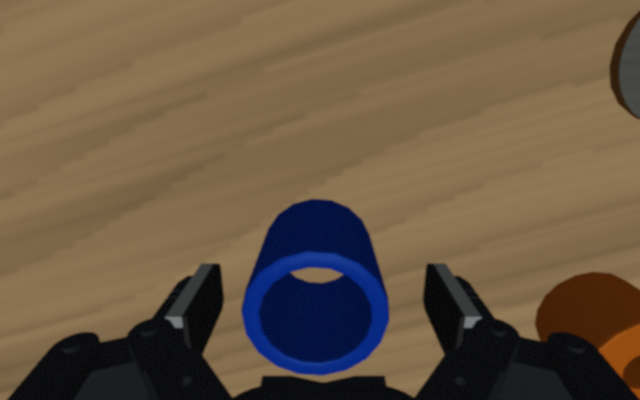

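The tube ring, centred at (316,312), sits between the pads at columns 215 and 430, about 2 mm off to the left. I'll nudge over and grip.

```bash
python3 -m inch '[[0.1,0,-0.002,0,0],[0.3,0,-0.002,0,0],[0.6,0,-0.002,0,0],[1,0,-0.002,0,0],[1,0,-0.002,0,0]]' 50
python3 -m inch '[[1,0,0,0,0],[1,0,0,0,0],[1,0,0,0,0],[1,0,0,0,0],[1,0,0,0,0]]' 50
python3 -m inch '[[1,0,0,-0.004,0],[1,0,0,-0.01,0],[1,0,0,-0.02,0],[1,0,0,-0.03,0],[1,0,0,-0.03,0]]' 50
python3 b.py 3 wrist
```

```text
time: 4.75
eef_pos: [0.5341, -0.294, 0.0182]
tcp_rot: [0.143, 0.99, -0.0, 0.0]
contact_force: [0.1, -0.3, 1.3]
opening: 0.608
finger_force: 53.0
time: 5.17
eef_pos: [0.5341, -0.2939, 0.0181]
tcp_rot: [0.143, 0.99, -0.0, 0.0]
contact_force: [0.0, -0.8, 3.7]
opening: 0.61
finger_force: 53.0
time: 5.58
eef_pos: [0.5352, -0.2946, 0.0507]
tcp_rot: [0.143, 0.99, -0.001, 0.002]
contact_force: [1.4, -0.0, -0.7]
opening: 0.611
finger_force: 52.7
[ 0.5352363  -0.29458294  0.05067189] 5.5833 [-6.69077313e-01  3.51945410e-01  1.85384646e+00  8.91002592e-05
  9.31162301e-01 -1.95231267e+00] [[-0.959, 0.284, 0.004], [0.284, 0.959, -0.003], [-0.004, -0.002, -1.0]]
8 [ 0.45740883 -0.27088026  0.19341913]
wrist 2450
(0.5308240652084351, -0.2928029000759125) 0.02645115926861763 [ 0.53546914 -0.29395375  0.05630805] 0.06199918668393706
```

View pics/wrist3.png

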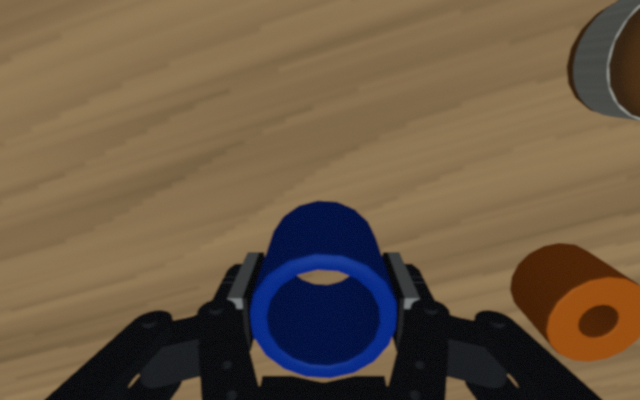

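The sleeve is held square, with its ring at (323,315) between both pads. I'll lift it clear and carry it to just short of the spindle.

```bash
python3 -m inch '[[1,0,0,-0.02,0],[1,0,0,-0.05,0],[1,0,0,-0.08,0],[1,0,0,-0.11,0],[1,0.004,0.015,-0.135,0]]'
python3 -m inch '[[1,0.006,0.023,-0.02,0],[1,0.012,0.046,-0.035,0],[1,0.018,0.07,-0.048,0],[1,0.025,0.096,-0.055,0],[1,0.032,0.124,-0.058,0]]'
python3 -m inch '[[1,0.008,0.03,0,0],[1,0.016,0.06,0,0],[1,0.024,0.09,0,0],[1,0.032,0.12,0,0],[1,0.038,0.145,0,0]]'
python3 -m inch '[[1,0.008,0.03,0,0],[1,0.016,0.06,0,0],[1,0.022,0.085,0,0],[1,0.024,0.095,0,0],[1,0.024,0.095,0,0]]'
cat > c.py <<'E'
from h import *
import sys
s=ctrl.get_state();print(s["eef_pos"],s["opening"],s["time"],s["qpos"][5])
from scipy.optimize import least_squares
for n in sys.argv[2:]:
    p=cam(n);save(p,n+sys.argv[1]+".png")
    for r in ctrl.tip_of("spindle_seat",p)[:1]: print(n,r["score"],r["at"],ray(p,r["at"],.082))
    W=cloud(p);d=np.hypot(W[...,0]-.524,W[...,1]-.197)
    m=(p["depth"]>0)&(d<.025)&(W[...,2]>.088)&(W[...,2]<.124)
    P=W[m][:,:2]
    if len(P)>10:
        f=least_squares(lambda c:np.hypot(*(P-c).T)-.013,[.524,.197],loss="soft_l1",f_scale=.002);print("shaft",len(P),f.x.round(4),np.abs(f.fun).mean())
    t=(p["depth"]>0)&(d<.025)&(W[...,2]>.141)&(W[...,2]<.150);print("tip",t.sum(),np.median(W[t],0) if t.any() else 0)
    k=(p["depth"]>0)&(d<.045)&(abs(W[...,2]-.082)<.004);Q=W[k][:,:2]
    if len(Q)>20: print("flange",len(Q),cv2.minEnclosingCircle(Q.astype(np.float32)))
E
python3 c.py 4 wrist scene side
```

```text
time: 6.1
eef_pos: [0.5343, -0.28, 0.1848]
tcp_rot: [0.144, 0.99, -0.001, 0.001]
contact_force: [0.6, -0.3, -0.8]
opening: 0.61
finger_force: 52.6
time: 6.52
eef_pos: [0.5389, -0.1494, 0.2422]
tcp_rot: [0.144, 0.99, -0.0, 0.001]
contact_force: [0.6, -0.7, -1.1]
opening: 0.612
finger_force: 52.6
time: 6.93
eef_pos: [0.5427, 0.0018, 0.2401]
tcp_rot: [0.143, 0.99, 0.0, -0.001]
contact_force: [0.2, -0.0, -0.7]
opening: 0.612
finger_force: 52.6
time: 7.35
eef_pos: [0.5469, 0.0995, 0.2402]
tcp_rot: [0.142, 0.99, 0.0, -0.0]
contact_force: [1.4, -0.5, -0.8]
opening: 0.607
finger_force: 52.7
[0.54693457 0.09948887 0.24019417] 0.6074932508115434 7.35 -1.2890525969225854
wrist 0.76 [430.7, 125.9] [0.5304951  0.20019153 0.082     ]
shaft 442 [0.5292 0.201 ] 0.00017095534844058368
tip 291 [0.52762917 0.19946106 0.14513452]
flange 3013 ((0.5288466811180115, 0.20061641931533813), 0.03205180540680885)
scene 0.91 [418.6, 252.8] [0.52392683 0.20129998 0.082     ]
shaft 162 [0.5298 0.2016] 0.0005272683650615835
tip 28 [0.53272315 0.20211174 0.14369863]
flange 535 ((0.5308926105499268, 0.2015126496553421), 0.032460495829582214)
side 0.56 [280.5, 154.0] [0.51994957 0.18678125 0.082     ]
shaft 98 [0.5308 0.2003] 0.0009722607785158776
tip 11 [0.52931514 0.19716924 0.1433515 ]
flange 179 ((0.5309339165687561, 0.1978447437286377), 0.03286883607506752)
```

View pics/wrist4.png

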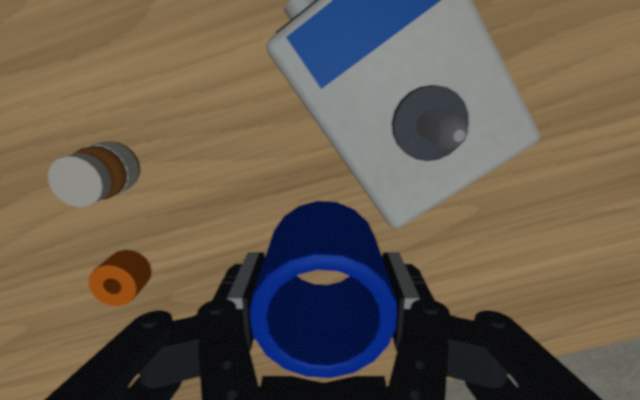

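Sleeve held at (323,315); the spindle's flange shows at (430,123), and the jar and bush are untouched. Next I'll measure the sleeve-to-spindle offset in tool axes.

```bash
cat > d.py <<'E'
from h import *
s=ctrl.get_state();p=cam("wrist");W=cloud(p);z=s["eef_pos"][2]
h=cv2.cvtColor(p["pixels"],cv2.COLOR_RGB2HSV)
m=(h[...,0]>105)&(h[...,0]<130)&(h[...,1]>150)&(p["depth"]>0)&(abs(W[...,2]-z-.038)<.004)&(np.hypot(W[...,0]-s["eef_pos"][0],W[...,1]-s["eef_pos"][1])<.045)
print("top",m.sum(),np.percentile(W[m][:,2]-z,[5,50,95]))
P=W[m][:,:2].astype(np.float32);c,r=cv2.minEnclosingCircle(P);e=cv2.fitEllipse(cv2.convexHull(P));print(c,r,e)
c=np.array(e[0]);print("sleeve in tool",tool(s,[*c,z]))
d=np.hypot(W[...,0]-.529,W[...,1]-.2008);q=(p["depth"]>0)&(d<.045)&(abs(W[...,2]-.082)<.004)
f=cv2.minEnclosingCircle(W[q][:,:2].astype(np.float32));print("flange",f,q.sum())
print("offset tool:",tool(s,[*f[0],z])-tool(s,[*c,z]),"eef",s["eef_pos"])
E
python3 d.py
```

```text
top 7695 [0.03496887 0.03801975 0.03911043]
(0.5483174324035645, 0.09662701189517975) 0.027732087299227715 ((0.5478266477584839, 0.09697432816028595), (0.053207091987133026, 0.05411025509238243), 144.01710510253906)
sleeve in tool [-1.45398185e-04  7.42268656e-04 -3.07328107e-07]
flange ((0.5288887619972229, 0.20037536323070526), 0.03208613768219948) 3017
offset tool: [ 4.76780357e-02  9.36868271e-02 -3.03604833e-05] eef [0.54747533 0.09630449 0.24063546]
```

```bash
python3 -m inch '[[1,0.014,0.028,0,0],[1,0.028,0.055,0,0],[1,0.04,0.08,0,0],[1,0.0477,0.0937,0,0],[1,0.0477,0.0937,0,0]]'
python3 -m inch '[[1,0,0,0.015,0],[1,0,0,0.035,0],[1,0,0,0.05,0],[1,0,0,0.055,0],[1,0,0,0.055,0]]'
cat > e.py <<'E'
from h import *
s=ctrl.get_state();p=cam("wrist");save(p,"w5.png");W=cloud(p);z=s["eef_pos"][2]
h=cv2.cvtColor(p["pixels"],cv2.COLOR_RGB2HSV)
m=(h[...,0]>105)&(h[...,0]<130)&(h[...,1]>150)&(p["depth"]>0)&(abs(W[...,2]-z-.038)<.004)&(np.hypot(W[...,0]-s["eef_pos"][0],W[...,1]-s["eef_pos"][1])<.045)
e=cv2.fitEllipse(cv2.convexHull(W[m][:,:2].astype(np.float32)));c=np.array(e[0])
print(s["eef_pos"],s["contact_force"],"sleeve",c)
t=tool(s,[.529,.2006,z])-tool(s,[*c,z]);print("correction tool",t)
q=(p["depth"]>0)&(np.hypot(*(W[...,:2]-c).transpose(2,0,1))<.018)&(W[...,2]<.15)&(W[...,2]>.08);print("seen in bore",q.sum(),W[q].mean(0) if q.any() else 0)
E
python3 e.py
python3 - <<'E'
from h import *
a=[]
for n in("scene","side"):
    p=cam(n); i=p["pixels"][:,:,::-1]; x,y=(416,245) if n=="scene" else (282,145)
    a.append(cv2.resize(i[y-75:y+75-0,x-100:x+100],(400,300),interpolation=3))
w=cv2.resize(cv2.imread("pics/w5.png"),(400,250)); w=cv2.copyMakeBorder(w,0,50,0,0,0)
cv2.imwrite("pics/c5.png",np.vstack([np.hstack(a),np.hstack([w,w*0])]))
E
```

```text
time: 8.12
eef_pos: [0.5276, 0.2029, 0.2408]
tcp_rot: [0.142, 0.99, 0.0, -0.0]
contact_force: [-0.6, 0.4, -1.4]
opening: 0.61
finger_force: 52.9
time: 8.53
eef_pos: [0.5275, 0.1997, 0.1838]
tcp_rot: [0.144, 0.99, -0.001, -0.002]
contact_force: [0.1, 0.1, -1.7]
opening: 0.609
finger_force: 52.9
[0.5274614  0.19971627 0.18384872] [ 0.08092852  0.14896447 -1.66211173] sleeve [0.52785224 0.20032378]
correction tool [-1.02138554e-03  5.91954923e-04 -4.51127406e-06]
seen in bore 1184 [0.51928087 0.20277865 0.09295347]
```

View pics/c5.png

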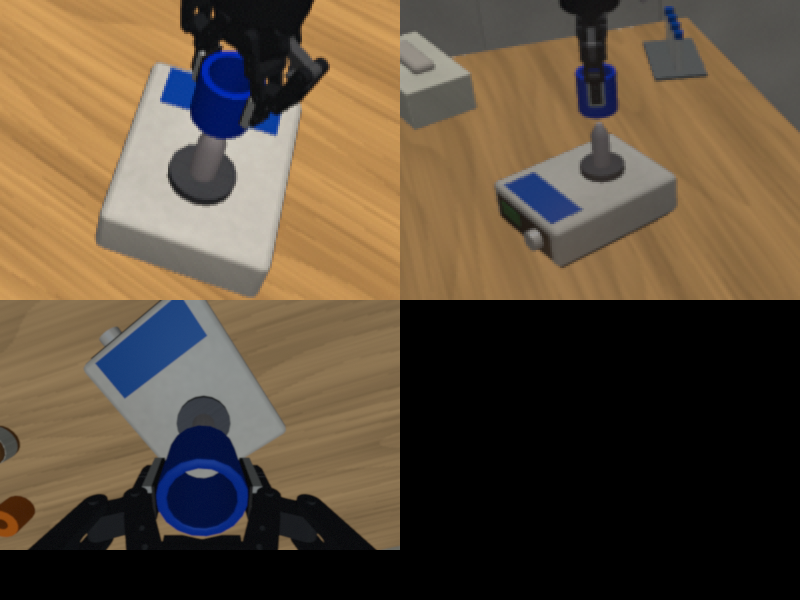

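The sleeve hangs above the spindle tip in all three views, and the wrist shows the flange symmetric at (203,422) about the ring's column 203. I'll correct by 1 mm and lower it slowly.

```bash
python3 -m inch '[[1,-0.001,0.0005,0.004,0],[1,-0.001,0.0005,0.01,0],[1,-0.001,0.0005,0.016,0],[1,-0.001,0.0005,0.022,0],[1,-0.001,0.0005,0.028,0]]'
python3 -m inch '[[1,0,0,0.006,0],[1,0,0,0.012,0],[1,0,0,0.018,0],[1,0,0,0.024,0],[1,0,0,0.03,0]]'
python3 -m inch '[[1,0,0,0.005,0],[1,0,0,0.01,0],[1,0,0,0.014,0],[1,0,0,0.018,0],[1,0,0,0.02,0]]'
```

```text
time: 9.1
eef_pos: [0.5291, 0.2012, 0.1569]
tcp_rot: [0.143, 0.99, -0.0, -0.0]
contact_force: [0.0, -0.3, -2.2]
opening: 0.613
finger_force: 52.9
time: 9.52
eef_pos: [0.5293, 0.2012, 0.127]
tcp_rot: [0.143, 0.99, -0.0, -0.0]
contact_force: [-0.6, 0.2, -1.2]
opening: 0.609
finger_force: 52.9
time: 9.93
eef_pos: [0.5291, 0.2012, 0.1071]
tcp_rot: [0.143, 0.99, -0.0, -0.0]
contact_force: [-0.2, 1.0, -1.7]
opening: 0.611
finger_force: 52.9
```

```bash
python3 -m inch '[[1,0,0,0.002,0],[1,0,0,0.004,0],[1,0,0,0.005,0],[1,0,0,0.0055,0],[1,0,0,0.006,0]]'
python3 -m inch '[[1,0,0,0.0003,0],[1,0,0,0.0006,0],[1,0,0,0.0009,0],[1,0,0,0.0009,0],[1,0,0,0.0009,0]]'
```

```text
time: 10.35
eef_pos: [0.5295, 0.2012, 0.1019]
tcp_rot: [0.143, 0.99, 0.0, 0.0]
contact_force: [0.0, -0.2, -0.9]
opening: 0.606
finger_force: 52.9
time: 10.77
eef_pos: [0.5294, 0.2012, 0.1009]
tcp_rot: [0.143, 0.99, -0.0, 0.0]
contact_force: [0.5, 0.4, -1.6]
opening: 0.608
finger_force: 52.9
```

```bash
python3 -m inch '[[1,0,0,0.0002,0],[1,0,0,0.0004,0],[1,0,0,0.0006,0],[1,0,0,0.0006,0],[1,0,0,0.0006,0]]'
python3 -m inch '[[1,0,0,0.0002,0],[1,0,0,0.0004,0],[1,0,0,0.0006,0],[1,0,0,0.0006,0],[1,0,0,0.0006,0]]'
```

```text
time: 11.18
eef_pos: [0.5293, 0.2012, 0.1002]
tcp_rot: [0.143, 0.99, -0.0, -0.0]
contact_force: [0.5, -0.5, -2.2]
opening: 0.611
finger_force: 52.9
time: 11.6
eef_pos: [0.5294, 0.2012, 0.1001]
tcp_rot: [0.143, 0.99, -0.0, -0.0]
contact_force: [-2.1, -0.6, 3.4]
opening: 0.606
finger_force: 53.1
```

Contact came at the expected height, TCP 0.100. I'll release.

```bash
python3 -m inch '[[0.35,0,0,0,0],[0.3,0,0,0,0],[0.2,0,0,0,0],[0,0,0,0,0],[0,0,0,0,0]]' 20
python3 -m inch '[[0,0,0,0,0],[0,0,0,0,0],[0,0,0,-0.005,0],[0,0,0,-0.015,0],[0,0,0,-0.03,0]]'
python3 -m inch '[[0,0,0,-0.03,0],[0,0,0,-0.06,0],[0,0,0,-0.09,0],[0,0,0,-0.12,0],[0,0,0,-0.12,0]]'
python3 - <<'E'
from h import *
a=[]
for n in("wrist","scene","side"):
    p=cam(n);W=cloud(p);h=cv2.cvtColor(p["pixels"],cv2.COLOR_RGB2HSV)
    m=(h[...,0]>105)&(h[...,0]<130)&(h[...,1]>150)&(p["depth"]>0)&(np.hypot(W[...,0]-.529,W[...,1]-.2006)<.035)&(W[...,2]>.09)
    z=W[m][:,2];t=W[m][z>np.percentile(z,95)-.005];print(n,np.percentile(z,[50,95,99]),cv2.minEnclosingCircle(t[:,:2].astype(np.float32)))
    i=p["pixels"][:,:,::-1]; x,y=(320,125) if n=="wrist" else (416,245) if n=="scene" else (282,145)
    a.append(cv2.resize(i if n=="wrist" else i[y-75:y+75,x-100:x+100],(400,300),interpolation=3))
cv2.imwrite("pics/c6.png",np.vstack([np.hstack(a[:2]),np.hstack([a[2],a[2]*0])]))
E
```

```text
time: 12.02
eef_pos: [0.5294, 0.2012, 0.0995]
tcp_rot: [0.143, 0.99, -0.0, 0.0]
contact_force: [0.1, -0.9, -0.5]
opening: 0.997
finger_force: 0.0
time: 12.43
eef_pos: [0.5285, 0.201, 0.1292]
tcp_rot: [0.143, 0.99, -0.0, -0.001]
contact_force: [0.5, -0.9, -0.5]
opening: 1.0
finger_force: 0.0
time: 12.85
eef_pos: [0.5329, 0.202, 0.2592]
tcp_rot: [0.143, 0.99, 0.002, 0.007]
contact_force: [1.3, -0.4, 0.5]
opening: 1.001
finger_force: 0.0
wrist [0.13695427 0.13953635 0.34145807] ((0.5225282311439514, 0.20251770317554474), 0.03276428207755089)
scene [0.12701439 0.13805736 0.13890509] ((0.5320306420326233, 0.20195791125297546), 0.02748892828822136)
side [0.12407166 0.1384512  0.1393007 ] ((0.5293459892272949, 0.19693496823310852), 0.02656721882522106)
```

View pics/c6.png

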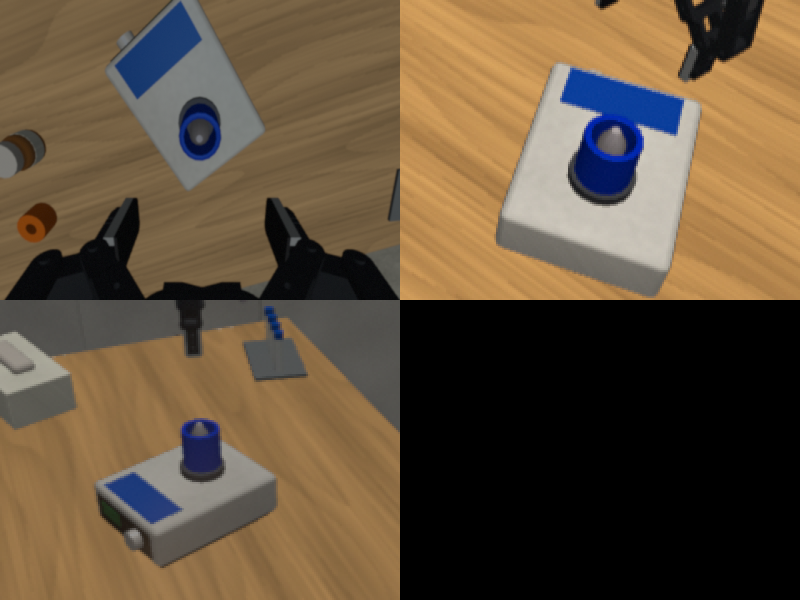

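The sleeve sits upright on the flange with the spindle tip inside it: wrist (200,133), scene (612,155), side (201,448). Its top is at 0.138 m, which is fully home, and the gripper is well clear.

```bash
python3 -m inch '[[0,0,0,0,0],[0,0,0,0,0],[0,0,0,0,0],[0,0,0,0,0],[0,0,0,0,0]]'; python3 -c "
from plant import ctrl
print(ctrl.sign_off())"
```

```text
time: 13.42
eef_pos: [0.5291, 0.2011, 0.2488]
tcp_rot: [0.143, 0.99, -0.0, -0.001]
contact_force: [0.3, -0.3, 0.2]
opening: 1.001
finger_force: 0.0
the job is handed in; nothing more can be done
None
```

The blue sleeve is fully home on the spindle flange, lowered and released, with the bush and jar never touched; I handed the job in at about 13.4 s, and the sign-off returned no verdict.

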